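# Close a thread-lug jar on the closure torque tester

## Robot

A 7-joint arm with a two-finger parallel gripper is mounted at the origin on a cart in front of the work surface, level with it; the furniture and walls round the work are solid. World frame = base frame: x ahead of the robot, y to its left, z up, the work surface at z = 0. Lengths are in m, angles in rad, forces in N, time in s.
With the tool pointing down it reaches from about 0.425 to 0.925 m from the base axis. Payload 6.8 kg.
Tool frame: the origin (TCP) lies on the mounting face of the last link; the fingertips stand 173 mm ahead of it and the grasp point (between the pads) lies 155 mm ahead of it; z points along the fingers, y is the line along which they close (so a half turn about z gives the same grasp; the last joint's range is limited). The gripper opens to 85 mm and grips with 20 to 120 N. Pads are 22 mm wide; open, the fingers measure 114 mm over their backs; the gripper's body (76 mm by 85 mm) begins 54 mm behind the grasp point. The pads swing forward as they close: fully open they stand 13 mm farther back than shut.
Start: joints at [1.207, 0.477, 0.022, 1.555, -0.011, 1.109, -0.083], TCP at [0.171, -0.653, 0.405] pointing down, gripper open.
Joint ranges: [-2.96, 2.96], [-0.34, 2.1], [-1.41, 1.46], [0.24, 2.44], [-1.37, 4.51], [0.17, 1.92], [-2.96, 2.96]. Speed limits (rad/s): [2.39, 2.39, 3.14, 3.14, 3.14, 3.14, 3.14].

## Interface

Orientations are given as a unit quaternion [w, x, y, z].
In Python, from station import bot gives the robot as it stands. The module is installed in compiled form; this text tells all that it offers.
- The arm moves only by the shell command python3 -m pendant 'ROWS' [FORCE]. ROWS is JSON, a list of rows, each a list of 5 numbers: the finger opening in m, from 0 to 0.0854, then the shift along the tool's x, y, z in m, then the turn about the tool's z in degrees. In form: [[jaw, x, y, z, yaw], ...]. A call has 1 to 12 rows; each row shifts and turns the commanded pose from where the row before left it, along the tool's axes as they then stand; what a row does not reach is not made up. A row lasts 1/12 s, in which the tool goes at most 41.7 mm and 7.16 degrees, less where a joint would pass 70% of its speed; a pose out of reach is approached as far as the arm can. A call with a gripper value outside its range is refused whole. The fingers move at their own pace and stop on an object; FORCE is the grip in N (left out, the last holds). Time passes only in rows, so rows that do not move let the fingers close. It gives the time, the measured TCP pose, the force, the opening and the grip force at its end, in the units of the state.
- bot.get_obs(): the state, without advancing time (a new reading comes with each control period).
- bot.read_camera(name): name is "side" or "top"; returns (picture, depth): 420x560x3 uint8, blue, green, red; 420x560 float32, m along the optical axis (not along the pixel's ray), 0 where there is no reading.
- bot.camera_model(name): a dict with "intrinsics" (3x3 intrinsics, pixels), "R" (3x3) and "t" (3): a world point X has camera coordinates R X + t. Camera axes: x right, y down, z forward; pixel columns grow to the right and rows downward; lengths in m; the calibration is good to about 2 mm. A picture is of the moment at which its call begins. camera_model takes no time and is no camera call.
- bot.hand_in(): hands the job in; it is judged then, once.
Trained networks look in the newest picture that a camera, given by its name, has taken for a name from the list of things; names that differ only in an ending like _2 or _b are one class to them, and where a whole thing is asked for, a point or a joint stands for the part that bears it (a point fixed in the world has none). Each returns a list of dicts, best first, with "score" (0 to 1); they miss things now and then, are a little off and sometimes report something else, mostly with a low value. They report only what shows in the picture. A call takes as long as a camera call. They do not tell look-alikes from the thing itself.
- bot.boxes_of(name, camera): "at" ([column, row] in pixels, amid what is visible of it).
- bot.trace(name, camera): "mask" (420x560 bool, what is visible of it) and "at" ([column, row] in pixels, amid what is visible of it).
- bot.pinpoint(name, camera): "at" ([column, row] in pixels: a listed point, or the origin of a listed thing).
The state is a dict: "t": time; "q": joint angles; "joint_vel": joint speeds; "joint_torque": joint torques, N m; "eef_pos": TCP position; "tool_rot": TCP orientation; "contact_force": force on the tool from outside, world axes, zero at the start; "torque": the same for the moment, N m; "gripper_width": opening from 0.0 (shut) to 1.0 (fully open); "grasp_force": force on a finger pad.
Only numpy, scipy, OpenCV 4.12 (cv2) and the standard library are available. Lean on these libraries where they do the work, as an engineer would, in place of code of your own. Each camera call takes 0.05 s, during which the arm holds its last target. There are 200 camera calls.

## Task

Pick up the black screw cap and close the jar clamped on the torque tester: set it on the mouth and turn it gently backwards (anticlockwise) until its lugs drop into the thread starts, which is the only way it goes down. Then screw it clockwise fully home, tightening until the tester's pointer has passed the tight mark (the first heavy one beyond rest) but never letting it reach the outer limit mark on either side nor pressing hard on the jar, and let go. Leave the two dropper bottles and the specimen jar alone.

Things in the scene. Friction and masses are not known exactly. Their poses are not given: they have to be found in the camera images.
- cap: Round black knurled screw cap lying open side down on the worktop; 56 mm across, 22 mm high, 40 g. Origin: centre of its open underside, z up to its closed top. Inside: 18 mm deep, 48 mm bore, four inward lugs every 90 deg at its lower edge (1 to 4 mm up), 4.4 mm wide, tips on a 38.6 mm circle.
- jar_mouth (a point): Centre of the white jar's rim top, 106 mm up, z up; its yaw tells nothing of the threads. Neck 36 mm (31 at rim), 45 over 4 threads, shoulder 23 mm below rim. Cap underside is 8 mm below the rim with lugs on the flat thread tops (5.5 on a stop rib), 14.5 dropped in, 18 home. Starts every 90 deg, 11 deg play; ribs stop the lugs: backwards past a start, clockwise on top, and at home 58-69 deg on.
- tester: Closure torque tester, fixed grey box 130x130x36 mm, origin centre of its underside, with a sprung round turntable on top (90 mm, to z 44) carrying the white jar (60 mm across, 62 mm high) held by four rubber pins up to z 62. A pointer on the turntable faces the box's front (-x) at rest; heavy marks beside it at +0.15 (tight), +0.45 and -0.45 rad (limits).
- turntable (a joint): Turntable and pointer angle, rad; 0 at rest, grows clockwise seen from above (tightening), spring 1.0 N m per rad, so it reads the torque on the cap; the jar turns with it and it returns to 0 on release. Tight mark +0.15; limit marks +0.45 and -0.45.
- specimen_jar: Bystander: specimen jar with a red lid, 66 mm across, 59 mm high; origin centre of its underside. Leave alone.
- stain_bottle: Bystander: brown bottle with a black dropper tip, 38 mm across, 118 mm high; origin centre of its underside. Leave alone.
- dropper: Bystander: brown bottle with a red dropper tip, 30 mm across, 98 mm high; origin centre of its underside. Leave alone.
Mind the look-alikes: they are no part of the job. Leave any red look-alike of the cap alone.

How it is judged:
On the way, in this order (a step that is already met when the one before it is completed fails the run):
1. the cap is lifted off the worktop (height (world z) of cap above 0.05 m), for 0.1 s.
2. the cap has dropped into the thread starts, level on the jar (horizontal distance between cap and jar_mouth below 0.004 m and z of cap in the frame of jar_mouth below -0.0125 m and angle between cap's own z axis and vertical below 0.1 rad), for 0.1 s.
3. the cap is fully down and the pointer has passed the tight mark (+0.15 rad) (horizontal distance between cap and jar_mouth below 0.004 m and z of cap in the frame of jar_mouth below -0.0162 m and value of joint turntable above 0.15 rad), for 0.1 s.
At the end, for the whole second after the job is handed in: The cap sits on the jar within 4 mm of its axis, level within 0.06 rad, screwed down to within 1.8 mm of its seat (underside at least 16.2 mm below the rim), at rest and released (horizontal distance between cap and jar_mouth below 0.004 m and z of cap in the frame of jar_mouth below -0.0162 m and angle between cap's own z axis and vertical below 0.06 rad and linear speed of cap below 0.02 m/s); the robot touches nothing.
It fails at once if the tester's pointer reaches a limit mark (0.45 rad either way) (value of joint turntable above 0.45 rad or value of joint turntable below -0.45 rad).
It fails at once if the cap is pressed on the jar with more than 40 N (contact force between cap and tester above 40 N).
It fails at once if a bystander is moved more than 20 mm (distance of any of specimen_jar, stain_bottle, dropper from where it was at the start of the episode above 0.02 m).
It also fails if it takes over 67 s, if anything falls off the work surface, if the arm or the gripper's body presses on something with over 40 N, if the wrist force passes 120 N, or if a joint passes its speed limit or range.

## Working session

There is one attempt and no reset: what is moved stays moved. The work goes in short steps, Python scripts to look and compute and a shell command to move; the robot and the scene stay as the last step left them, time stands still between calls to the robot, and variables do not carry over. Pictures are saved under pics/ and viewed, at most 10 in all, crops included, and the job is handed in when it is done.

```bash
mkdir -p pics; cat > h.py <<'E'
import numpy as np,cv2
from station import bot
def world(cam,px,depth):
    m=bot.camera_model(cam);K=np.array(m["intrinsics"]);R=np.array(m["R"]);t=np.array(m["t"])
    c=np.linalg.inv(K)@np.array([px[0],px[1],1.])*depth
    return R.T@(c-t)
def onplane(cam,px,z):
    m=bot.camera_model(cam);K=np.array(m["intrinsics"]);R=np.array(m["R"]);t=np.array(m["t"])
    o=-R.T@t;d=R.T@np.linalg.inv(K)@np.array([px[0],px[1],1.]);return o+d*(z-o[2])/d[2]
def cloud(cam,D):
    m=bot.camera_model(cam);K=np.array(m["intrinsics"]);R=np.array(m["R"]);t=np.array(m["t"])
    v,u=np.mgrid[:420,:560];c=np.stack([(u-K[0,2])/K[0,0]*D,(v-K[1,2])/K[1,1]*D,D],-1)
    return (c-t)@R
E
python3 - <<'E'
from h import *
for c in("top","side"):
    I,D=bot.read_camera(c);cv2.imwrite(f"pics/{c}0.png",I);np.save(c+"0.npy",D)
    m=bot.camera_model(c);print(c,np.round(-np.array(m["R"]).T@m["t"],3),np.round(m["R"],2).tolist())
    for n in("cap","jar_mouth","tester","specimen_jar"):
        print(n,[(round(r["score"],2),np.round(r["at"]).tolist()) for r in bot.pinpoint(n,c)])
o=bot.get_obs();print({k:np.round(v,3).tolist() for k,v in o.items()})
E
```

```text
top [ 0.289 -0.093  1.44 ] [[0.0, -1.0, 0.03], [-0.99, -0.01, -0.15], [0.15, -0.03, -0.99]]
cap [(0.8, [236.0, 215.0]), (0.51, [202.0, 217.0])]
jar_mouth [(0.6, [334.0, 218.0]), (0.45, [161.0, 193.0])]
tester [(0.95, [330.0, 222.0])]
specimen_jar [(0.73, [383.0, 217.0]), (0.33, [331.0, 224.0])]
side [0.404 1.055 0.535] [[-1.0, -0.07, -0.0], [-0.02, 0.36, -0.93], [0.07, -0.93, -0.36]]
cap [(0.66, [280.0, 269.0]), (0.55, [278.0, 252.0])]
jar_mouth [(0.94, [288.0, 174.0])]
tester [(0.85, [290.0, 209.0])]
specimen_jar [(0.69, [286.0, 190.0])]
{'t': 0.5, 'q': [1.207, 0.477, 0.022, 1.555, -0.012, 1.109, -0.083], 'joint_vel': [-0.0, -0.001, 0.0, -0.002, -0.002, -0.002, -0.002], 'joint_torque': [-0.001, -59.581, 1.605, -28.129, 0.012, 0.003, -0.0], 'eef_pos': [0.171, -0.653, 0.405], 'tool_rot': [0.0, 0.992, 0.128, 0.0], 'contact_force': [-0.384, -0.153, 0.437], 'torque': [0.004, -0.01, 0.02], 'grasp_force': 0.0, 'gripper_width': 1.001}
```

View pics/top0.png

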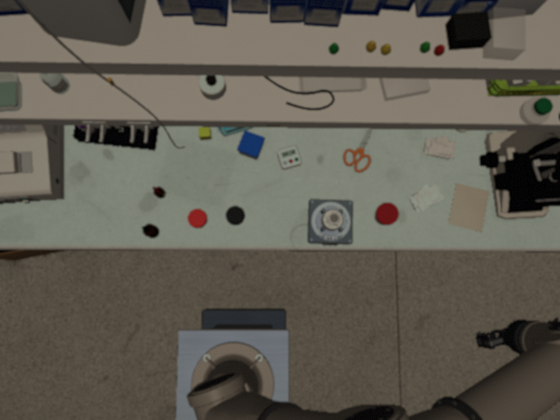

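View pics/side0.png

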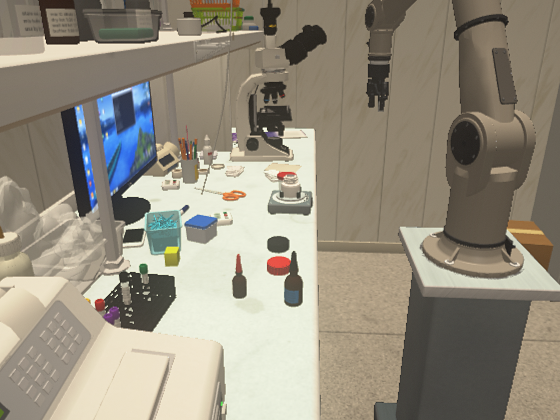

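Candidates in the top view are the black disc (235,215), the red look-alike (198,218), the red-lidded specimen jar (387,213), and the black-tipped bottle (151,230). By the description it is the black disc at (235,215), which shows at (278,244) in the side view. I'll check it in a close crop and measure.

```bash
python3 - <<'E'
from h import *
I=cv2.imread("pics/top0.png");D=np.load("top0.npy");P=cloud("top",D)
cv2.imwrite("pics/crop.png",cv2.resize(I[180:255,180:355],None,fx=4.4,fy=4.4,interpolation=cv2.INTER_CUBIC))
S=cv2.imread("pics/side0.png");Ps=cloud("side",np.load("side0.npy"))
def rep(n,P,box,zlo,zhi):
    c0,c1,r0,r1=box;Q=P[r0:r1,c0:c1].reshape(-1,3);Q=Q[(Q[:,2]>zlo)&(Q[:,2]<zhi)]
    (u,r)=cv2.minEnclosingCircle(Q[:,:2].astype(np.float32));print(n,len(Q),Q.mean(0).round(4),np.median(Q,0).round(4),np.round(u,4),round(r,4))
rep("cap",P,(222,250,202,230),.014,.035)
rep("red",P,(185,212,204,232),.014,.035)
rep("rim",P,(305,358,195,248),.098,.125)
rep("body",P,(305,358,195,248),.07,.125)
rep("box",P,(300,362,190,252),.025,.041)
rep("spec",P,(370,402,198,230),.045,.08)
rep("stain",P,(138,165,215,245),.05,.14)
rep("drop",P,(145,175,178,205),.05,.14)
rep("cap s",Ps,(262,295,232,256),.014,.035)
rep("rim s",Ps,(270,305,165,215),.1,.112)
# neck mean from side
for c in("top","side"):
  for n in ("cap","jar_mouth"):
    bot.read_camera(c)
    print(c,n,[onplane(c,r["at"],0 if n=="cap" else .106).round(4).tolist() for r in bot.pinpoint(n,c)[:2]])
E
```

```text
cap 289 [0.4804 0.0005 0.0237] [0.4809 0.0011 0.0239] [0.481  0.0007] 0.0285
red 295 [0.4709 0.1114 0.0236] [0.4715 0.1114 0.0235] [0.4716 0.1122] 0.0288
rim 183 [ 0.4617 -0.2791  0.1056] [ 0.461  -0.2787  0.106 ] [ 0.4621 -0.2794] 0.0224
body 350 [ 0.4601 -0.2767  0.0951] [ 0.46  -0.276  0.099] [ 0.4647 -0.2777] 0.0325
box 1080 [ 0.4588 -0.2763  0.0365] [ 0.4522 -0.2732  0.0369] [ 0.4622 -0.2804] 0.0889
spec 418 [ 0.4825 -0.4403  0.0602] [ 0.4821 -0.4402  0.0603] [ 0.483  -0.4414] 0.0336
stain 137 [0.4305 0.2388 0.0703] [0.4296 0.2379 0.0612] [0.4316 0.243 ] 0.0189
drop 34 [0.5449 0.2221 0.0745] [0.5444 0.2217 0.0722] [0.546  0.2239] 0.0084
cap s 217 [0.4794 0.0069 0.0206] [0.4794 0.008  0.0212] [4.797e-01 3.000e-04] 0.0315
rim s 55 [ 0.4601 -0.2725  0.1042] [ 0.4597 -0.2718  0.1049] [ 0.4604 -0.2755] 0.0226
top cap [[0.4662, 0.1035, 0.0], [0.4825, -0.0039, 0.0]]
top jar_mouth [[0.4675, -0.2823, 0.106]]
side cap [[0.4695, 0.1174, 0.0], [0.4827, 0.005, 0.0]]
side jar_mouth [[0.4758, -0.2801, 0.106]]
```

View pics/crop.png

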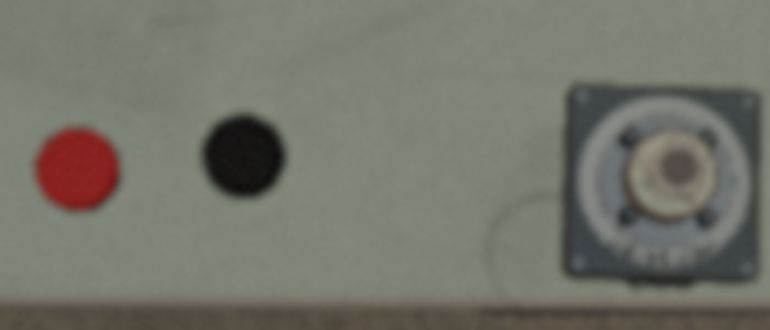

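The crop confirms it: the black cap is at crop (243,155), the red look-alike at (77,168), and the tester with the open jar at (665,180). The cap measures (0.481, 0.001) and the jar about (0.462, -0.279).

```bash
python3 -m pendant '[[0.0854,0,0,0,7],[0.0854,0,0,0,7],[0.0854,0,0,0,0.7],[0.0854,0.025,-0.028,0,0],[0.0854,0.025,-0.028,0,0],[0.0854,0.025,-0.028,0,0],[0.0854,0.025,-0.028,0,0],[0.0854,0.025,-0.028,0,0],[0.0854,0.025,-0.028,0,0],[0.0854,0.025,-0.028,0,0],[0.0854,0.025,-0.028,0,0],[0.0854,0.025,-0.028,0,0]]' 40
python3 -m pendant '[[0.0854,0.008,-0.033,0,0],[0.0854,0.008,-0.033,0,0],[0.0854,0.008,-0.033,0,0],[0.0854,0.008,-0.033,0,0],[0.0854,0.008,-0.033,0,0],[0.0854,0.008,-0.033,0,0],[0.0854,0.008,-0.033,0,0],[0.0854,0.008,-0.033,0,0],[0.0854,0.008,-0.033,0,0],[0.0854,0.008,-0.033,0,0],[0.0854,0.008,-0.033,0,0],[0.0854,0,0,0,0]]'
python3 -c "
from h import *
o=bot.get_obs();print({k:np.round(v,4).tolist() for k,v in o.items() if k in('t','q','eef_pos','tool_rot','contact_force')})"
```

```text
t: 1.9
eef_pos: [0.3969, -0.3997, 0.4051]
tool_rot: [0.0, 1.0, 0.001, 0.0]
contact_force: [0.5, 0.1, 1.3]
gripper_width: 1.003
grasp_force: 0.0
t: 2.9
eef_pos: [0.4854, -0.0313, 0.4054]
tool_rot: [-0.001, 1.0, 0.006, 0.001]
contact_force: [0.0, 0.7, -0.6]
gripper_width: 1.0
grasp_force: 0.0
{'t': 2.9, 'q': [0.2128, 0.1834, -0.3093, 1.9771, 0.0633, 0.9879, -1.6851], 'eef_pos': [0.4854, -0.0313, 0.4054], 'tool_rot': [-0.0015, 1.0, 0.006, 0.0012], 'contact_force': [0.0355, 0.6947, -0.6227]}
```

```bash
python3 -m pendant '[[0.0854,-0.002,-0.016,0,0.7],[0.0854,-0.002,-0.016,0,0],[0.0854,0,0,0.035,0],[0.0854,0,0,0.035,0],[0.0854,0,0,0.035,0],[0.0854,0,0,0.035,0],[0.0854,0,0,0.035,0],[0.0854,0,0,0.015,0],[0.0854,0,0,0,0],[0.0854,0,0,0,0]]'
python3 - <<'E'
from h import *
I,D=bot.read_camera("side");cv2.imwrite("pics/s1.png",cv2.resize(I[190:270,220:330],None,fx=7,fy=7,interpolation=cv2.INTER_CUBIC))
E
```

```text
t: 3.73
eef_pos: [0.4805, -0.0063, 0.2145]
tool_rot: [0.0, 1.0, -0.005, -0.001]
contact_force: [0.7, 0.8, -0.5]
gripper_width: 0.998
grasp_force: 0.0
```

View pics/s1.png

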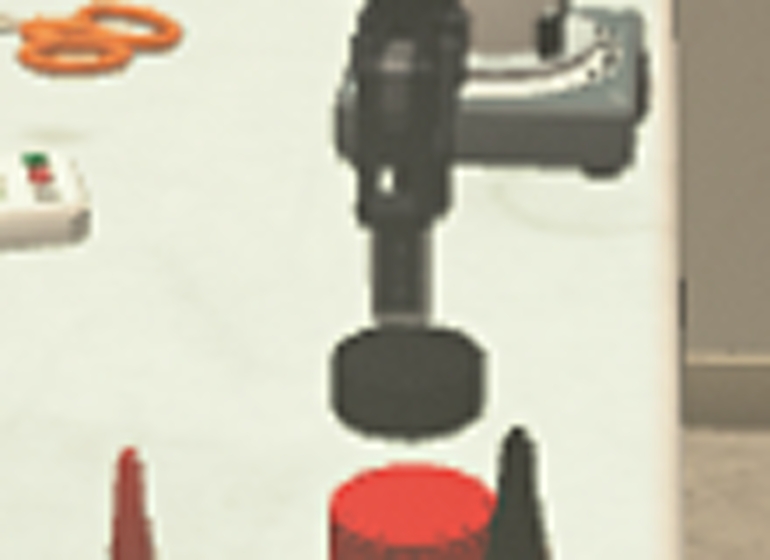

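The finger is lined up with the cap: finger at crop column 400, cap at 408, and the camera's yaw accounts for the gap. Next I descend and grip.

```bash
python3 -m pendant '[[0.0854,0.0005,-0.007,0.01,0],[0.0854,0,0,0.012,-0.5],[0.0854,0,0,0.011,0],[0.0854,0,0,0.01,0],[0.0854,0,0,0,0],[0.07,0,0,0,0],[0.065,0,0,0,0],[0.06,0,0,0,0],[0.045,0,0,0,0],[0.045,0,0,0,0],[0.045,0,0,0,0],[0.045,0,0,0,0]]' 50
python3 -m pendant '[[0.045,0,0,0,0],[0.045,0,0,-0.01,0],[0.045,0,0,-0.02,0],[0.045,0,0,-0.03,0],[0.045,0,0,-0.03,0],[0.045,0,0,-0.03,0],[0.045,0,0,0,0],[0.045,0,0,0,0]]'
```

```text
t: 4.78
eef_pos: [0.4814, 0.0007, 0.1726]
tool_rot: [0.0, 1.0, -0.002, 0.001]
contact_force: [-1.5, 0.5, 5.7]
gripper_width: 0.629
grasp_force: 51.5
t: 5.45
eef_pos: [0.4817, 0.0007, 0.2941]
tool_rot: [0.0, 1.0, -0.002, 0.002]
contact_force: [-0.9, -0.4, -0.8]
gripper_width: 0.633
grasp_force: 52.7
```

```bash
python3 -m pendant '[[0.045,-0.002,0.024,-0.015,0],[0.045,-0.002,0.026,0,0],[0.045,-0.002,0.026,0,0],[0.045,-0.002,0.026,0,0],[0.045,-0.002,0.026,0,0],[0.045,-0.002,0.026,0,0],[0.045,-0.002,0.026,0,0],[0.045,-0.002,0.026,0,0],[0.045,-0.002,0.026,0,0],[0.045,-0.002,0.026,0,0],[0.045,0,0.022,0,0],[0.045,0,0,0,0]]'
python3 - <<'E'
from h import *
o=bot.get_obs();print(np.round(o['q'],3))
for c in("top","side"):
    I,D=bot.read_camera(c);np.save(c+"1.npy",D);cv2.imwrite(f"pics/{c}1f.png",I)
    for n in("cap","jar_mouth"):
        print(c,n,[(round(r["score"],2),np.round(r["at"]).tolist(),onplane(c,r["at"],.137 if n=="cap" else .106).round(4).tolist()) for r in bot.pinpoint(n,c)])
cv2.imwrite("pics/s2.png",cv2.resize(I[120:220,240:340],None,fx=6,fy=6,interpolation=cv2.INTER_CUBIC))
print(bot.get_obs()['eef_pos'])
E
```

```text
t: 6.45
eef_pos: [0.4583, -0.284, 0.3057]
tool_rot: [0.001, 1.0, -0.005, -0.001]
contact_force: [1.0, 0.8, -0.3]
gripper_width: 0.632
grasp_force: 52.8
[ 0.599  0.385 -0.198  1.962  0.105  0.806 -1.239]
top cap [(0.56, [202.0, 221.0], [0.4467, 0.0813, 0.137]), (0.55, [380.0, 215.0], [0.4646, -0.4022, 0.137])]
top jar_mouth [(0.77, [333.0, 216.0], [0.4678, -0.2792, 0.106])]
side cap [(0.87, [281.0, 268.0], [0.4504, 0.3466, 0.137]), (0.48, [291.0, 167.0], [0.458, -0.2596, 0.137])]
side jar_mouth [(0.77, [287.0, 173.0], [0.474, -0.2984, 0.106])]
[ 0.46005989 -0.27780678  0.3063638 ]
```

View pics/s2.png

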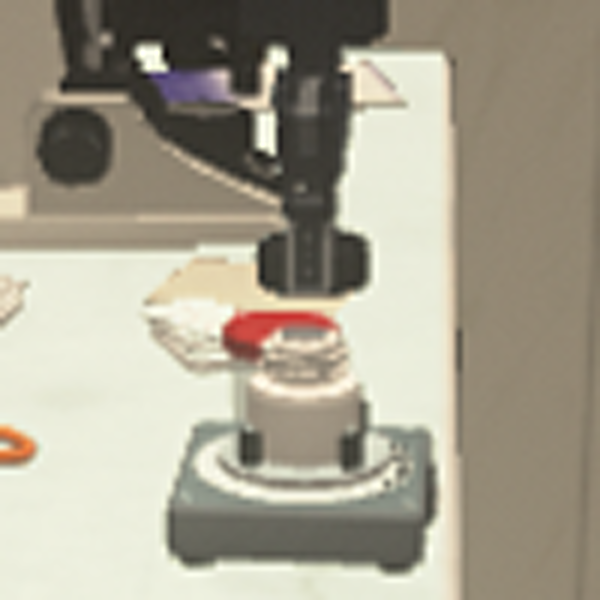

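The cap (crop 314,265) hangs clear above the neck (crop 307,345), a few mm too far to -x. I'll refine this numerically.

```bash
python3 - <<'E'
from h import *
P=cloud("top",np.load("top0.npy"))[190:255,300:362].reshape(-1,3)
for lo,hi,n in((.028,.041,"box"),(.041,.05,"table"),(.1,.11,"rim")):
    Q=P[(P[:,2]>lo)&(P[:,2]<hi)][:,:2].astype(np.float32)
    r=cv2.minAreaRect(Q);h=cv2.convexHull(Q);print(n,np.round(r[0],4),np.round(r[1],4),r[2],"ell",np.round(cv2.fitEllipse(h)[0],4),np.round(cv2.fitEllipse(h)[1],4))
P2=cloud("top",np.load("top0.npy"))
I=cv2.imread("pics/top0.png")
# side colums
S=cv2.imread("pics/side1f.png");D=np.load("side1.npy");Ps=cloud("side",D)
for r in range(154,200,2):
    row=Ps[r,265:315];m=(abs(row[:,1]+.265)<.07)&(row[:,2]>.05)&(abs(row[:,0]-.46)<.05)
    c=np.where(m)[0]+265
    if len(c):print(r,c.min(),c.max(),(c.min()+c.max())/2,np.round(np.median(row[m],0),4), round((row[m][:,0].min()+row[m][:,0].max())/2,4))
E
```

```text
box [ 0.4606 -0.2784] [0.128  0.1333] 88.90316772460938 ell [ 0.462  -0.2814] [0.1585 0.1658]
table [ 0.462  -0.2778] [0.1254 0.1218] 88.97007751464844 ell [ 0.4609 -0.2784] [0.1417 0.1517]
rim [ 0.4612 -0.2783] [0.0396 0.042 ] 0.5041968822479248 ell [ 0.4622 -0.2794] [0.0417 0.0436]
154 287 295 291.0 [ 0.4561 -0.217   0.1897] 0.4574
156 287 295 291.0 [ 0.4574 -0.2231  0.1822] 0.4576
158 287 296 291.5 [ 0.4568 -0.2409  0.1713] 0.4594
160 283 300 291.5 [ 0.4568 -0.274   0.1559] 0.4584
162 283 301 292.0 [ 0.4552 -0.2559  0.155 ] 0.4565
164 283 301 292.0 [ 0.4551 -0.2538  0.1495] 0.4563
166 283 301 292.0 [ 0.4552 -0.254   0.1433] 0.4563
168 284 300 292.0 [ 0.4554 -0.25    0.1379] 0.4562
174 289 292 290.5 [ 0.4618 -0.294   0.1053] 0.4618
176 285 297 291.0 [ 0.4592 -0.274   0.1051] 0.4595
178 283 297 290.0 [ 0.4619 -0.2641  0.1022] 0.4625
180 283 297 290.0 [ 0.4615 -0.2641  0.0959] 0.4627
182 283 298 290.5 [ 0.4602 -0.2638  0.0895] 0.4612
184 281 299 290.0 [ 0.4616 -0.2662  0.0822] 0.4624
186 281 300 290.5 [ 0.4597 -0.2575  0.0787] 0.4605
188 281 301 291.0 [ 0.4582 -0.2571  0.0729] 0.4593
190 281 301 291.0 [ 0.4579 -0.2549  0.0667] 0.4593
192 280 300 290.0 [ 0.4608 -0.2545  0.0609] 0.4615
194 280 300 290.0 [ 0.4608 -0.2513  0.0551] 0.4611
196 282 298 290.0 [ 0.4548 -0.2461  0.0504] 0.4608
```

```bash
python3 -m pendant '[[0.045,0.003,0.0012,0.008,0.5],[0.045,0,0,0,0],[0.045,0,0,0,0],[0.045,0,0,0,0]]'
cat > meas.py <<'E'
from h import *
S,D=bot.read_camera("side");Ps=cloud("side",D);cv2.imwrite("pics/cur.png",S)
T,Dt=bot.read_camera("top");Pt=cloud("top",Dt)
def sub(S,r0,r1,dark):
    cs=[]
    for r in range(r0,r1):
        g=S[r,270:312].astype(float).mean(-1);cs.append(g)
    return np.mean(cs,0)
o=bot.get_obs();print(np.round(o['eef_pos'],4),np.round(o['contact_force'],1))
for r in range(158,196):
    row=Ps[r,265:315];m=(abs(row[:,1]+.265)<.07)&(row[:,2]>.06)&(abs(row[:,0]-.46)<.05)
    c=np.where(m)[0]+265
    if len(c)>5:print(r,c.min(),c.max(),np.round(np.median(row[m],0),4), round((row[m][:,0].min()+row[m][:,0].max())/2,4), S[r,282:303].mean(-1).astype(int).tolist() if 158<r<192 else '')
E
python3 meas.py
```

```text
t: 7.08
eef_pos: [0.463, -0.2801, 0.2985]
tool_rot: [-0.0, 1.0, -0.006, -0.0]
contact_force: [0.0, -0.7, -0.3]
gripper_width: 0.633
grasp_force: 52.8
[ 0.463  -0.2803  0.2988] [ 0.   0.2 -0.7]
158 286 294 [ 0.4603 -0.2238  0.1759] 0.4608 
159 287 294 [ 0.4595 -0.236   0.1696] 0.4611 [134, 135, 137, 139, 131, 78, 61, 61, 61, 65, 88, 97, 96, 192, 228, 232, 230, 228, 228, 227, 227]
160 287 294 [ 0.4596 -0.2415  0.165 ] 0.461 [161, 131, 121, 123, 124, 109, 61, 62, 64, 63, 83, 109, 82, 134, 181, 219, 219, 227, 232, 229, 228]
161 283 298 [ 0.4598 -0.2877  0.1486] 0.4619 [201, 113, 57, 61, 81, 109, 62, 65, 74, 64, 83, 109, 67, 57, 53, 56, 103, 188, 236, 230, 229]
162 282 299 [ 0.4599 -0.2786  0.1481] 0.4614 [72, 59, 64, 65, 85, 110, 62, 65, 75, 63, 84, 111, 69, 61, 63, 61, 53, 114, 227, 231, 229]
163 282 299 [ 0.4596 -0.2682  0.148 ] 0.461 [52, 62, 64, 67, 85, 112, 62, 63, 66, 63, 84, 111, 70, 64, 65, 64, 57, 73, 160, 235, 230]
164 282 300 [ 0.4582 -0.2597  0.1476] 0.4594 [53, 59, 64, 66, 83, 111, 61, 68, 71, 65, 85, 112, 68, 62, 62, 62, 57, 74, 163, 236, 230]
165 282 299 [ 0.4596 -0.2537  
[... 2840 characters left out ...]
, 165, 163, 158, 156, 150, 144, 138, 125, 94, 166, 237]
188 281 300 [ 0.4596 -0.256   0.0731] 0.4607 [137, 140, 143, 143, 145, 146, 147, 148, 149, 148, 148, 147, 144, 144, 142, 141, 138, 127, 93, 167, 238]
189 281 300 [ 0.4597 -0.2568  0.0695] 0.4607 [137, 141, 144, 144, 144, 146, 147, 149, 146, 147, 147, 146, 144, 145, 141, 141, 138, 125, 93, 166, 238]
190 281 299 [ 0.4609 -0.2552  0.0673] 0.4619 [140, 141, 143, 144, 145, 145, 146, 147, 148, 146, 146, 146, 145, 143, 141, 142, 146, 130, 92, 157, 228]
191 281 298 [ 0.4626 -0.2527  0.0642] 0.4627 [135, 133, 143, 143, 143, 145, 145, 146, 146, 145, 144, 145, 144, 143, 141, 140, 163, 130, 89, 139, 167]
192 280 299 [ 0.4625 -0.2508  0.062 ] 0.4626
```

```bash
python3 -m pendant '[[0.045,0.0007,-0.001,0.008,0.5],[0.045,0,0,0.009,0],[0.045,0,0,0.007,0],[0.045,0,0,0,0],[0.045,0,0,0,0]]'
python3 -m pendant '[[0.045,0,0,0.0015,0],[0.045,0,0,0.0015,0],[0.045,0,0,0.001,0],[0.045,0,0,0,0],[0.045,0,0,0,0]]'
```

```text
t: 7.6
eef_pos: [0.4634, -0.2794, 0.2739]
tool_rot: [-0.0, 1.0, -0.011, -0.001]
contact_force: [0.0, -0.6, -0.3]
gripper_width: 0.632
grasp_force: 52.8
t: 8.02
eef_pos: [0.4638, -0.2794, 0.2725]
tool_rot: [0.0, 1.0, -0.011, 0.0]
contact_force: [-4.9, 2.9, 17.7]
gripper_width: 0.632
grasp_force: 54.7
```

```bash
cat > s.py <<'E'
from h import *
o=bot.get_obs();print({k:np.round(o[k],3).tolist() for k in('t','eef_pos','contact_force','torque')},'q7',round(o['q'][6],2))
E
python3 -m pendant '[[0.045,0,0,-0.0008,0],[0.045,0,0,0,-3],[0.045,0,0,0,-3],[0.045,0,0,0,-3],[0.045,0,0,0,-3],[0.045,0,0,0,0]]'; python3 s.py
```

```text
t: 8.52
eef_pos: [0.4639, -0.2795, 0.2724]
tool_rot: [0.0, 0.995, 0.095, 0.001]
contact_force: [-0.3, 1.4, 5.6]
gripper_width: 0.632
grasp_force: 53.4
{'t': 8.517, 'eef_pos': [0.464, -0.279, 0.272], 'contact_force': [-0.336, 1.358, 5.648], 'torque': [0.181, 0.156, -0.045]} q7 -1.09
```

```bash
python3 -m pendant '[[0.045,0,0,0.0006,-3],[0.045,0,0,0,-3],[0.045,0,0,0,-3],[0.045,0,0,0,-3],[0.045,0,0,0,-3],[0.045,0,0,0,0]]'; python3 s.py
```

```text
t: 9.02
eef_pos: [0.4633, -0.2796, 0.2707]
tool_rot: [-0.0, 0.975, 0.224, -0.0]
contact_force: [-0.1, 0.3, 0.5]
gripper_width: 0.633
grasp_force: 52.8
{'t': 9.017, 'eef_pos': [0.463, -0.28, 0.271], 'contact_force': [-0.09, 0.35, 0.503], 'torque': [-0.136, 0.077, -0.006]} q7 -0.87
```

```bash
python3 -m pendant '[[0.045,0,0,0,-3],[0.045,0,0,0,-3],[0.045,0,0,0,-3],[0.045,0,0,0,-3],[0.045,0,0,0,0]]'; python3 s.py
```

```text
t: 9.43
eef_pos: [0.4634, -0.2796, 0.2708]
tool_rot: [-0.0, 0.946, 0.324, -0.0]
contact_force: [0.0, -1.4, -1.0]
gripper_width: 0.632
grasp_force: 52.8
{'t': 9.433, 'eef_pos': [0.463, -0.28, 0.271], 'contact_force': [0.039, -1.415, -0.959], 'torque': [-0.192, 0.057, 0.033]} q7 -0.69
```

```bash
python3 -m pendant '[[0.045,0,0,0.0008,0],[0.045,0,0,0.0008,0],[0.045,0,0,0,0],[0.045,0,0,0,0]]'; python3 s.py
```

```text
t: 9.77
eef_pos: [0.4636, -0.2795, 0.2704]
tool_rot: [0.0, 0.947, 0.322, -0.0]
contact_force: [-4.0, 1.0, 10.8]
gripper_width: 0.634
grasp_force: 54.1
{'t': 9.767, 'eef_pos': [0.464, -0.28, 0.27], 'contact_force': [-3.951, 1.014, 10.822], 'torque': [0.234, 0.928, -0.048]} q7 -0.69
```

```bash
python3 -m pendant '[[0.045,0,0,0,-3],[0.045,0,0,0,-3],[0.045,0,0,0,-3],[0.045,0,0,0,-3],[0.045,0,0,0,0]]'; python3 s.py
```

```text
t: 10.18
eef_pos: [0.4639, -0.2797, 0.2705]
tool_rot: [0.001, 0.907, 0.42, 0.0]
contact_force: [-1.8, 0.2, 9.7]
gripper_width: 0.629
grasp_force: 54.0
{'t': 10.183, 'eef_pos': [0.464, -0.28, 0.27], 'contact_force': [-1.816, 0.202, 9.742], 'torque': [0.074, 0.69, -0.114]} q7 -0.51
```

```bash
python3 -m pendant '[[0.045,0,0,0,-3],[0.045,0,0,0,-3],[0.045,0,0,0,-3],[0.045,0,0,0,0]]'; python3 s.py
```

```text
t: 10.52
eef_pos: [0.4638, -0.2797, 0.2704]
tool_rot: [0.001, 0.872, 0.49, 0.0]
contact_force: [-3.3, -0.8, 10.9]
gripper_width: 0.633
grasp_force: 54.1
{'t': 10.517, 'eef_pos': [0.464, -0.28, 0.27], 'contact_force': [-3.329, -0.78, 10.873], 'torque': [0.028, 0.716, -0.181]} q7 -0.37
```

```bash
python3 -m pendant '[[0.045,0,0,0,-3],[0.045,0,0,0,-3],[0.045,0,0,0,0]]'; python3 s.py
```

```text
t: 10.77
eef_pos: [0.4638, -0.2797, 0.2704]
tool_rot: [0.001, 0.845, 0.535, -0.0]
contact_force: [-2.9, 0.2, 9.9]
gripper_width: 0.631
grasp_force: 54.1
{'t': 10.767, 'eef_pos': [0.464, -0.28, 0.27], 'contact_force': [-2.861, 0.187, 9.917], 'torque': [0.024, 0.669, -0.188]} q7 -0.28
```

```bash
python3 -m pendant '[[0.045,0,0,0,-3],[0.045,0,0,0,-3],[0.045,0,0,0,0]]'; python3 s.py
```

```text
t: 11.02
eef_pos: [0.4638, -0.2796, 0.2702]
tool_rot: [0.0, 0.816, 0.579, -0.0]
contact_force: [-2.2, 0.0, 8.4]
gripper_width: 0.634
grasp_force: 53.8
{'t': 11.017, 'eef_pos': [0.464, -0.28, 0.27], 'contact_force': [-2.242, 0.015, 8.403], 'torque': [0.078, 0.616, -0.125]} q7 -0.19
```

```bash
python3 -m pendant '[[0.045,0,0,0,-3],[0.045,0,0,0,-3],[0.045,0,0,0,0]]'; python3 s.py
```

```text
t: 11.27
eef_pos: [0.4634, -0.2798, 0.2693]
tool_rot: [0.0, 0.784, 0.62, -0.0]
contact_force: [-1.3, -1.4, 1.1]
gripper_width: 0.63
grasp_force: 53.0
{'t': 11.267, 'eef_pos': [0.463, -0.28, 0.269], 'contact_force': [-1.343, -1.426, 1.096], 'torque': [-0.321, 0.235, -0.033]} q7 -0.1
```

```bash
python3 -m pendant '[[0.045,0,0,0.001,0],[0.045,0,0,0.001,0],[0.045,0,0,0,0]]'; python3 s.py
```

```text
t: 11.52
eef_pos: [0.4634, -0.2797, 0.2671]
tool_rot: [0.0, 0.785, 0.62, -0.0]
contact_force: [-1.1, -2.5, 0.1]
gripper_width: 0.635
grasp_force: 53.0
{'t': 11.517, 'eef_pos': [0.463, -0.28, 0.267], 'contact_force': [-1.062, -2.537, 0.067], 'torque': [-0.586, 0.32, -0.126]} q7 -0.1
```

Dropping in freely, so I keep going down.

```bash
python3 -m pendant '[[0.045,0,0,0.001,0],[0.045,0,0,0.001,0],[0.045,0,0,0.0008,0],[0.045,0,0,0,0]]'; python3 s.py
```

```text
t: 11.85
eef_pos: [0.4635, -0.2797, 0.2643]
tool_rot: [0.0, 0.784, 0.621, -0.0]
contact_force: [-1.3, -3.9, 1.9]
gripper_width: 0.636
grasp_force: 53.2
{'t': 11.85, 'eef_pos': [0.463, -0.28, 0.264], 'contact_force': [-1.299, -3.926, 1.943], 'torque': [-0.691, 0.475, -0.063]} q7 -0.1
```

```bash
python3 -m pendant '[[0.045,0,0,0.0006,0],[0.045,0,0,0.0003,3],[0.045,0,0,0.0002,3],[0.045,0,0,0.0002,3],[0.045,0,0,0,0]]'; python3 s.py
```

```text
t: 12.27
eef_pos: [0.4637, -0.2796, 0.264]
tool_rot: [0.0, 0.831, 0.556, -0.0]
contact_force: [-3.8, -1.8, 9.6]
gripper_width: 0.635
grasp_force: 53.6
{'t': 12.267, 'eef_pos': [0.464, -0.28, 0.264], 'contact_force': [-3.774, -1.796, 9.597], 'torque': [-0.515, 1.002, 0.132]} q7 -0.24
```

```bash
python3 -m pendant '[[0.045,0,0,0,3],[0.045,0,0,0.0001,3],[0.045,0,0,0.0002,3],[0.045,0,0,0.0002,3],[0.045,0,0,0,0]]'; python3 s.py
```

```text
t: 12.68
eef_pos: [0.464, -0.28, 0.2639]
tool_rot: [0.001, 0.885, 0.467, -0.0]
contact_force: [-4.5, -4.1, 10.6]
gripper_width: 0.632
grasp_force: 53.7
{'t': 12.683, 'eef_pos': [0.464, -0.28, 0.264], 'contact_force': [-4.473, -4.058, 10.638], 'torque': [-0.682, 1.014, 0.22]} q7 -0.42
```

```bash
python3 -m pendant '[[0.045,0,0,0.0001,2],[0.045,0,0,0.0001,2],[0.045,0,0,0.0002,2],[0.045,0,0,0,0]]'; python3 s.py
```

```text
t: 13.02
eef_pos: [0.464, -0.2801, 0.2639]
tool_rot: [0.001, 0.908, 0.42, 0.0]
contact_force: [-5.2, -3.5, 14.1]
gripper_width: 0.632
grasp_force: 53.9
{'t': 13.017, 'eef_pos': [0.464, -0.28, 0.264], 'contact_force': [-5.239, -3.482, 14.119], 'torque': [-0.62, 1.16, 0.284]} q7 -0.51
```

```bash
python3 -m pendant '[[0.045,-0.0005,0,-0.0006,0],[0.045,-0.0003,0,-0.0006,0],[0.045,0,0,0,0]]'; python3 s.py
```

```text
t: 13.27
eef_pos: [0.4635, -0.2799, 0.2639]
tool_rot: [0.0, 0.907, 0.421, 0.001]
contact_force: [-1.6, -1.3, 5.6]
gripper_width: 0.634
grasp_force: 53.3
{'t': 13.267, 'eef_pos': [0.464, -0.28, 0.264], 'contact_force': [-1.588, -1.264, 5.584], 'torque': [-0.456, 0.323, 0.099]} q7 -0.51
```

```bash
python3 -m pendant '[[0.045,0,0,0,3],[0.045,0,0,0,3],[0.045,0,0,0,3],[0.045,0,0,0,0]]'; python3 s.py
```

```text
t: 13.6
eef_pos: [0.4635, -0.2798, 0.2634]
tool_rot: [0.0, 0.938, 0.348, 0.0]
contact_force: [0.4, -1.3, 0.4]
gripper_width: 0.633
grasp_force: 52.8
{'t': 13.6, 'eef_pos': [0.463, -0.28, 0.263], 'contact_force': [0.443, -1.349, 0.419], 'torque': [-0.485, -0.104, 0.023]} q7 -0.64
```

It is descending freely now, so I screw on while following it down.

```bash
python3 -m pendant '[[0.045,0,0,0.0002,3],[0.045,0,0,0.0002,3],[0.045,0,0,0.0002,3],[0.045,0,0,0.0002,3],[0.045,0,0,0,0]]'; python3 s.py
```

```text
t: 14.02
eef_pos: [0.4633, -0.2797, 0.2624]
tool_rot: [-0.0, 0.969, 0.248, 0.0]
contact_force: [-0.2, -1.3, -0.2]
gripper_width: 0.63
grasp_force: 52.8
{'t': 14.017, 'eef_pos': [0.463, -0.28, 0.262], 'contact_force': [-0.154, -1.337, -0.193], 'torque': [-0.375, -0.081, 0.059]} q7 -0.82
```

```bash
python3 -m pendant '[[0.045,0,0,0.0002,3],[0.045,0,0,0.0002,3],[0.045,0,0,0.0002,3],[0.045,0,0,0,0]]'; python3 s.py
```

```text
t: 14.35
eef_pos: [0.4633, -0.2798, 0.2619]
tool_rot: [-0.0, 0.985, 0.172, 0.0]
contact_force: [1.0, -1.2, -1.7]
gripper_width: 0.631
grasp_force: 52.8
{'t': 14.35, 'eef_pos': [0.463, -0.28, 0.262], 'contact_force': [1.031, -1.191, -1.712], 'torque': [-0.39, -0.033, -0.04]} q7 -0.96
```

```bash
python3 -m pendant '[[0.045,0,0,0.0002,3],[0.045,0,0,0.0002,3],[0.045,0,0,0.0002,3],[0.045,0,0,0,0]]'; python3 s.py
```

```text
t: 14.68
eef_pos: [0.4631, -0.2798, 0.2612]
tool_rot: [-0.0, 0.996, 0.095, -0.0]
contact_force: [0.4, -2.4, -1.2]
gripper_width: 0.63
grasp_force: 52.7
{'t': 14.683, 'eef_pos': [0.463, -0.28, 0.261], 'contact_force': [0.356, -2.371, -1.194], 'torque': [-0.299, -0.091, 0.043]} q7 -1.09
```

```bash
python3 -m pendant '[[0.045,0,0,0.0002,2],[0.045,0,0,0.0002,2],[0.045,0,0,0,0]]'; python3 s.py
```

```text
t: 14.93
eef_pos: [0.4632, -0.2798, 0.2609]
tool_rot: [-0.0, 0.998, 0.06, -0.0]
contact_force: [0.8, -1.6, -1.7]
gripper_width: 0.631
grasp_force: 52.7
{'t': 14.933, 'eef_pos': [0.463, -0.28, 0.261], 'contact_force': [0.802, -1.644, -1.736], 'torque': [-0.351, -0.126, -0.002]} q7 -1.15
```

```bash
python3 -m pendant '[[0.045,0,0,0.0003,2],[0.045,0,0,0.0002,2],[0.045,0,0,0,0]]'; python3 s.py
```

```text
t: 15.18
eef_pos: [0.4632, -0.2799, 0.2607]
tool_rot: [0.0, 1.0, 0.025, 0.0]
contact_force: [0.4, -1.1, 0.1]
gripper_width: 0.633
grasp_force: 52.9
{'t': 15.183, 'eef_pos': [0.463, -0.28, 0.261], 'contact_force': [0.431, -1.107, 0.122], 'torque': [-0.359, -0.08, 0.056]} q7 -1.21
```

```bash
python3 -m pendant '[[0.045,0,0,0.0003,2],[0.045,0,0,0.0002,2],[0.045,0,0,0,0]]'; python3 s.py
```

```text
t: 15.43
eef_pos: [0.4633, -0.28, 0.2606]
tool_rot: [0.0, 1.0, -0.01, 0.0]
contact_force: [-1.3, -1.2, 4.7]
gripper_width: 0.632
grasp_force: 53.2
{'t': 15.433, 'eef_pos': [0.463, -0.28, 0.261], 'contact_force': [-1.293, -1.194, 4.689], 'torque': [-0.203, 0.197, 0.116]} q7 -1.27
```

```bash
python3 -m pendant '[[0.045,0,0,0,2],[0.045,0,0,0,2],[0.045,0,0,0,0]]'; python3 s.py
```

```text
t: 15.68
eef_pos: [0.4633, -0.28, 0.2606]
tool_rot: [0.0, 0.999, -0.044, 0.0]
contact_force: [-1.7, -1.2, 5.5]
gripper_width: 0.633
grasp_force: 53.1
{'t': 15.683, 'eef_pos': [0.463, -0.28, 0.261], 'contact_force': [-1.722, -1.204, 5.463], 'torque': [-0.251, 0.248, 0.172]} q7 -1.33
```

```bash
python3 -m pendant '[[0.045,0,0,0,2],[0.045,0,0,0,2],[0.045,0,0,0,0]]'; python3 s.py
```

```text
t: 15.93
eef_pos: [0.4633, -0.2801, 0.2606]
tool_rot: [0.0, 0.997, -0.079, 0.0]
contact_force: [-1.1, -1.2, 5.2]
gripper_width: 0.633
grasp_force: 53.1
{'t': 15.933, 'eef_pos': [0.463, -0.28, 0.261], 'contact_force': [-1.07, -1.237, 5.18], 'torque': [-0.307, 0.261, 0.203]} q7 -1.39
```

```bash
python3 -m pendant '[[0.045,0,0,0,2],[0.045,0,0,0,2],[0.045,0,0,0,0],[0.045,0,0,0,0]]'; python3 s.py
python3 - <<'E'
from h import *
S,D=bot.read_camera("side");cv2.imwrite("pics/s3.png",cv2.resize(S[140:220,240:350],None,fx=7,fy=7,interpolation=cv2.INTER_CUBIC))
E
```

```text
t: 16.27
eef_pos: [0.4633, -0.2801, 0.2606]
tool_rot: [0.0, 0.994, -0.113, 0.0]
contact_force: [-1.9, -1.8, 4.7]
gripper_width: 0.634
grasp_force: 53.0
{'t': 16.267, 'eef_pos': [0.463, -0.28, 0.261], 'contact_force': [-1.897, -1.783, 4.692], 'torque': [-0.314, 0.24, 0.268]} q7 -1.45
```

View pics/s3.png

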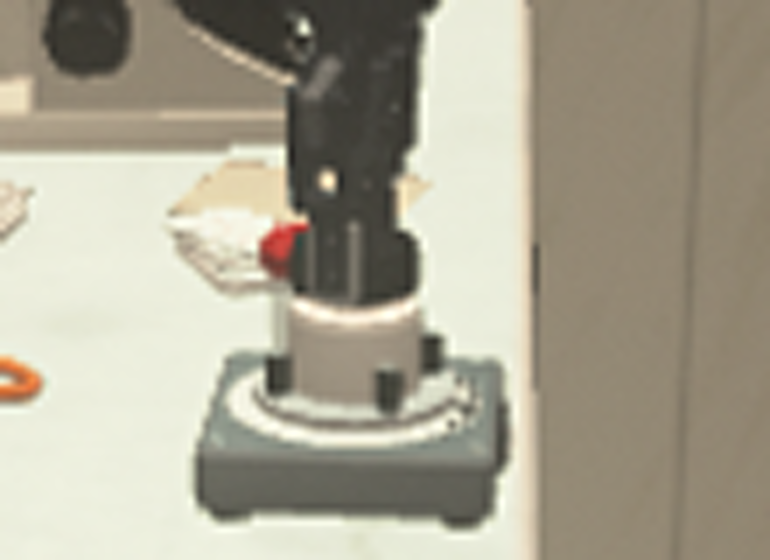

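The cap is down on the shoulder (crop 355,300) and the pins have turned clockwise. The torque of 0.27 N m puts the pointer past the tight mark. I ease the twist off and release.

```bash
python3 -m pendant '[[0.045,0,0,0,-3],[0.045,0,0,-0.0004,-3],[0.045,0,0,0,-4],[0.045,0,0,0,0]]'; python3 s.py
python3 -m pendant '[[0.06,0,0,0,0],[0.065,0,0,0,0],[0.07,0,0,0,0],[0.08,0,0,0,0],[0.0854,0,0,0,0],[0.0854,0,0,0,0],[0.0854,0,0,0,0],[0.0854,0,0,-0.01,0],[0.0854,0,0,-0.02,0],[0.0854,0,0,-0.03,0],[0.0854,0,0,-0.03,0],[0.0854,0,0,0,0]]'
python3 - <<'E'
from h import *
S,D=bot.read_camera("side");cv2.imwrite("pics/s4.png",cv2.resize(S[140:220,240:350],None,fx=7,fy=7,interpolation=cv2.INTER_CUBIC))
T,Dt=bot.read_camera("top")
P=cloud("side",D)[150:200,260:320].reshape(-1,3);Q=P[(P[:,2]>.1)&(P[:,2]<.135)&(abs(P[:,1]+.28)<.05)&(abs(P[:,0]-.46)<.045)];print(np.percentile(Q[:,2],[50,90,97]),(Q[:,0].min()+Q[:,0].max())/2)
E
```

```text
t: 16.65
eef_pos: [0.4632, -0.2801, 0.2606]
tool_rot: [0.0, 1.0, -0.025, 0.0]
contact_force: [0.4, -1.1, 2.2]
gripper_width: 0.633
grasp_force: 53.0
{'t': 16.65, 'eef_pos': [0.463, -0.28, 0.261], 'contact_force': [0.378, -1.145, 2.218], 'torque': [-0.337, 0.018, 0.162]} q7 -1.3
t: 17.65
eef_pos: [0.4649, -0.2808, 0.3569]
tool_rot: [0.002, 1.0, -0.028, 0.005]
contact_force: [-0.7, -0.8, 0.5]
gripper_width: 0.998
grasp_force: 0.0
[0.10899049 0.11076412 0.11138767] 0.4609762159173695
```

View pics/s4.png

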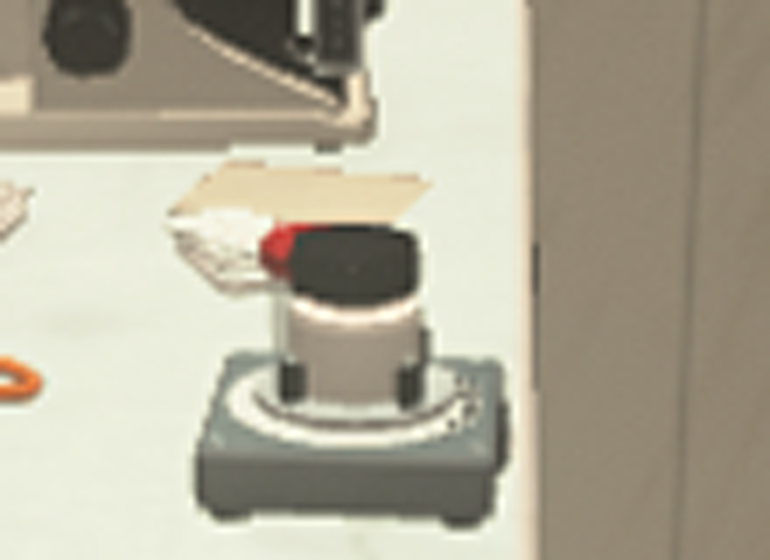

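The cap sits level and fully down on the jar (crop 355,265), with its top at z ≈ 0.110, and the gripper is clear. Handing in.

```bash
python3 -m pendant '[[0.0854,0,0,-0.02,0],[0.0854,0,0,0,0],[0.0854,0,0,0,0],[0.0854,0,0,0,0],[0.0854,0,0,0,0],[0.0854,0,0,0,0]]'; python3 -c "
from station import bot
print(bot.hand_in())"
```

```text
t: 18.25
eef_pos: [0.4628, -0.2799, 0.3694]
tool_rot: [-0.0, 1.0, -0.028, -0.001]
contact_force: [-0.7, -0.3, 0.3]
gripper_width: 0.999
grasp_force: 0.0
the job is handed in; nothing more can be done
None
```

The black cap is screwed fully home on the jar and released: it was tightened to about 0.27 N m (tight mark 0.15, limit 0.45, judged from wrist torque), and the job was handed in at about 18 s with no verdict returned.

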